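# Set up the splash guard around the hot plate

## Robot

A 6-joint arm with a two-finger parallel gripper is mounted at the origin on the work surface. World frame = base frame: x ahead of the robot, y to its left, z up, the work surface at z = 0. Lengths are in m, angles in rad, forces in N, time in s.
With the tool pointing down it reaches from about 0.35 to 0.975 m from the base axis. Payload 4.9 kg.
Tool frame: the origin (TCP) lies at the very end of the fingers, on their centre line; the grasp point (between the pads) lies 19 mm behind it; z points along the fingers, y is the line along which they close (so a half turn about z gives the same grasp; the last joint's range is limited). The gripper opens to 85 mm and grips with 20 to 120 N. Pads are 22 mm wide; open, the fingers measure 114 mm over their backs; the gripper's body (76 mm by 85 mm) begins 54 mm behind the grasp point. The pads swing forward as they close: fully open they stand 13 mm farther back than shut.
Start: joints at [0.995, 0.053, 1.613, -0, 1.476, -0.119], TCP at [0.276, 0.561, 0.231] pointing down, gripper open.
Joint ranges: [-3.01, 3.01], [-1.01, 2.22], [0.06, 2.58], [-1.02, 4.17], [0.09, 2.62], [-3.14, 3.14]. Speed limits (rad/s): [2.57, 2.57, 3.14, 3.14, 3.14, 3.14].

## Interface

Orientations are given as a unit quaternion [w, x, y, z].
In Python, from plant import monitor, vision, manip gives the robot as it stands. The module is installed in compiled form; this text tells all that it offers.
- The arm moves only by the tool arm_command, never from a script. Its argument "rows" is a list of rows, each a list of 3 entries, a list of its own where there are three numbers: the finger opening in mm, from 0 to 85.4, then the shift along the world's x, y, z in units of 30 cm (1.0 is 30 cm), then the turn, a rotation vector about the world's x, y, z in units of pi/2 rad (1.0 is pi/2 rad). In form: [[claw, [x, y, z], [wx, wy, wz]], ...]. A call has 1 to 12 rows; each row is the pose to reach, as a shift and turn from the pose commanded when the call began; what a row does not reach only later rows make up. A row lasts 1/12 s, in which the tool goes at most 41.7 mm and 7.16 degrees, less where a joint would pass 70% of its speed; a pose out of reach is approached as far as the arm can. A call with a number of a shift or a turn outside -1 to 1 is refused whole. A call with a gripper value outside its range is refused whole. The fingers move at their own pace and stop on an object; the grip force is fixed at half the most. Time passes only in rows, so rows that repeat a pose let the fingers close. It gives the time, the measured TCP pose, the force, the opening and the grip force at its end, in the units of the state.
- monitor.state(): the state, without advancing time (a new reading comes with each control period).
- vision.grab_frame(name): name is "scene" or "top"; returns a dict with "color" (480x640x3 uint8, red, green, blue), "z_map" (480x640 float32, m along the optical axis (not along the pixel's ray), 0 where there is no reading), "mtx" (3x3 intrinsics, pixels), "R" (3x3) and "t" (3): a world point X has camera coordinates R X + t. Camera axes: x right, y down, z forward; pixel columns grow to the right and rows downward; lengths in m; the calibration is good to about 2 mm. A picture is of the moment at which its call begins.
- manip.job_done(): hands the job in; it is judged then, once.
The state is a dict: "time": time; "joint_pos": joint angles; "joint_vel": joint speeds; "joint_efforts": joint torques, N m; "tool_pos": TCP position; "tool_rot": TCP orientation; "contact_force": force on the tool from outside, world axes, zero at the start; "ft_torque": the same for the moment, N m; "gripper_width": opening from 0.0 (shut) to 1.0 (fully open); "grasp_force": force on a finger pad.
Only numpy, scipy, OpenCV 4.12 (cv2) and the standard library are available. Lean on these libraries where they do the work, as an engineer would, in place of code of your own. Each camera call takes 0.05 s, during which the arm holds its last target. There are 200 camera calls.

## Task

Get the little hot plate ready for frying: slide it back until its long rear side sits flush against the back panel of the folding splash guard, and fold both side wings of the guard in until each stands square to the back panel, one on either side of the hot plate. Leave the mug, jar and bowl where they are.

Things in the scene. Friction and masses are not known exactly. Their poses are not given: they have to be found in the camera images.
- guard: Folding splash guard of bare aluminium, fixed to the worktop, 120 mm high: back panel 270 mm wide (y), 5 mm thick, a wing hinged at each end. Origin: on the worktop, middle of the back panel's inner face (hot plate side). x points through the panel away from the hot plate, y to the left wing, z up. Panel at x 0 to 5 mm, foot strip behind it to x 40 mm. Hinges: vertical, x 2.5, y +-135 mm.
- left_wing (a joint): Upright aluminium panel, 165 mm from hinge to free edge, 5 mm thick, 120 mm high, at the left (+y) end of the back panel. Joint, rad: 0 = spread flat, in line with the back panel; 1.571 = square to it, along the guard's -x; more = folded inwards over the hot plate (stop at 2.5). Stiff hinge: stays where it is left. Starts splayed outwards, 0.8 to 1.15.
- right_wing (a joint): Upright aluminium panel, 165 mm from hinge to free edge, 5 mm thick, 120 mm high, at the right (-y) end of the back panel. Joint, rad: 0 = spread flat, in line with the back panel; 1.571 = square to it, along the guard's -x; more = folded inwards over the hot plate (stop at 2.5). Stiff hinge: stays where it is left. Starts splayed outwards, 0.8 to 1.15.
- left_wing_hinge (a point): Top of the left wing's hinge line, 120 mm above the worktop.
- right_wing_hinge (a point): Top of the right wing's hinge line, 120 mm above the worktop.
- left_wing_edge (a point): Top corner of the left wing's free edge, mid-thickness, 165 mm from the hinge line, 120 mm above the worktop.
- right_wing_edge (a point): Top corner of the right wing's free edge, mid-thickness, 165 mm from the hinge line, 120 mm above the worktop.
- hotplate: Small loose electric hot plate, 0.9 kg: cream enamel box 140 mm deep (x), 190 mm wide (y), straight sides from 8 to 58 mm above the worktop, four rubber feet; on top a round black iron plate (112 mm across, 6 mm high) off centre to +y and a black knob at -y. Origin: on the worktop under its middle; x points to its rear side (the guard). Starts askew, a few cm off the back panel.
- hotplate_rear (a point): Middle of the hot plate's rear side (the long side that goes flush against the back panel), 70 mm along x from the body's origin and 33 mm above the worktop.
- mug: Bystander: white mug, 80 mm wide, 90 mm high; origin under its centre. Leave it alone.
- jar: Bystander: glass jar with a steel lid, 70 mm wide, 110 mm high; origin under its centre. Leave it alone.
- bowl: Bystander: blue bowl, 110 mm wide, 50 mm high; origin under its centre. Leave it alone.
Things that resemble listed ones, but are neither listed nor needed, are in the scene too. What is meant by the hotplate is not brown, purple or yellow, and is the larger of those in its own colour.

How it is judged:
By the outcome, as a careful person would: the job done as asked, in the order asked, and still so for the second after the job is handed in, with the robot touching nothing.
It also fails if it takes over 64 s, if anything falls off the work surface, if the arm or the gripper's body presses on something with over 40 N, if the wrist force passes 120 N, or if a joint passes its speed limit or range.

## Working session

There is one attempt and no reset: what is moved stays moved. The work goes in short steps, Python scripts to look and compute and a tool call to move; the robot and the scene stay as the last step left them, time stands still between calls to the robot, and variables do not carry over. Pictures are saved under pics/ and viewed, at most 10 in all, crops included, and the job is handed in when it is done.

Besides the shell and the picture viewer there is one more tool, called after ">>>" as name([rows], argument=value, ...), one row to a line, values as JSON. arm_command: Moves the arm, as the interface text tells. Shifts and turns lie within -1 to 1; 1 stands for 30 cm of shift or pi/2 rad of turn. Its arguments: {"type":"object","properties":{"rows":{"type":"array"}},"required":["rows"]}

```bash
mkdir -p pics; cat > h.py <<'E'
import numpy as np, cv2
from plant import monitor, vision, manip
def grab(n):
    f=vision.grab_frame(n); return f
def world(f):
    z=f["z_map"]; K=f["mtx"]; v,u=np.mgrid[0:480,0:640]
    c=np.stack([(u-K[0,2])/K[0,0]*z,(v-K[1,2])/K[1,1]*z,z],-1)
    return (c-f["t"])@f["R"]
def save(f,n): cv2.imwrite("pics/"+n,f["color"][:,:,::-1])
E
python3 - <<'E'
from h import *
for n in("top","scene"):
    f=grab(n); save(f,n+"1.png"); np.savez(n+"1.npz",**f); print(n,-f["R"].T@f["t"],f["R"][2],f["mtx"][0,0])
print(monitor.state())
E
```

```text
top [ 0.267752   -0.01358594  1.60315846] [ 0.14354035  0.00700261 -0.98961969] 597.5329297334193
scene [1.01209431 0.62836284 1.11457357] [-0.40103327 -0.48930976 -0.77443417] 535.2283328996987
{'time': 0.1, 'joint_pos': array([ 9.95022265e-01,  5.33299188e-02,  1.61414484e+00, -5.09435422e-05,
        1.47601922e+00, -1.19003890e-01]), 'joint_vel': array([-5.85177477e-05,  1.04363612e-03, -4.61005563e-03,  2.09583226e-03,
       -3.75616256e-03, -3.18291380e-04]), 'joint_efforts': array([ 7.04856120e-04, -3.94903636e+01, -3.71363854e+01, -1.05410529e-04,
        3.85225634e-03,  5.29403039e-06]), 'tool_pos': array([0.27536176, 0.56044106, 0.23016882]), 'tool_rot': array([-2.99807773e-04,  2.26402366e-01,  9.74033400e-01, -9.02509458e-04]), 'contact_force': array([-0.46099702,  0.24784902,  1.00431549]), 'ft_torque': array([ 0.01966684, -0.0380953 ,  0.00738812]), 'grasp_force': 0.0, 'gripper_width': 1.004175707155551}
```

View pics/top1.png

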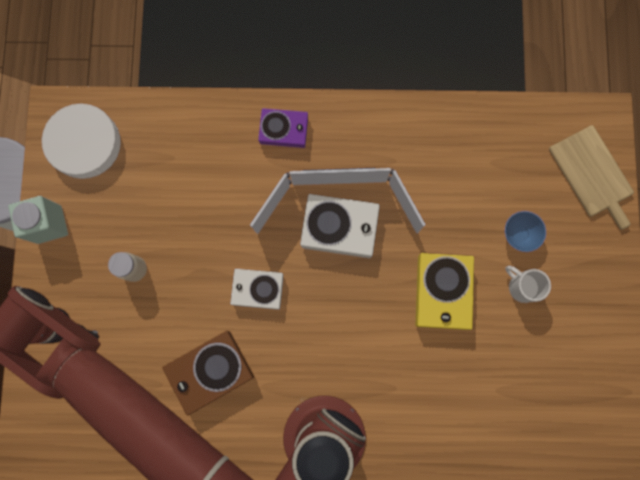

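View pics/scene1.png

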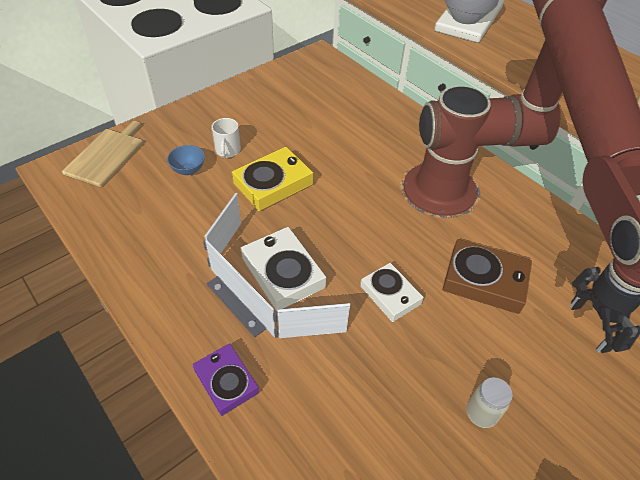

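The top view shows the cream hot plate at about (340,226), the guard's back panel from (288,178) to (390,175), and wing tips at about (255,228) and (421,228). A smaller cream decoy is at (257,289) and the yellow one at (446,291). The mug, jar and bowl are well clear.

```bash
cat >> h.py <<'E'
def measure(f,verbose=True):
    """corner pixels by colour/height; returns guard wall points and hotplate rect"""
    W=world(f); C=f["color"].astype(int)
    ok=f["z_map"]>0
    m=ok&(W[...,2]>.105)&(W[...,2]<.135)&(W[...,0]>.38)&(W[...,0]<.85)&(abs(W[...,1])<.32)
    return W,C,m
def topray(f,uv,z):
    K=f["mtx"]; uv=np.atleast_2d(uv).astype(float)
    d=np.c_[(uv-K[[0,1],[2,2]])/K[[0,1],[0,1]],np.ones(len(uv))]@f["R"]; o=-f["R"].T@f["t"]
    return (o+d*((z-o[2])/d[:,2])[:,None])
def plate(f):
    W=world(f);C=f["color"].astype(int)
    m=(W[...,2]>.045)&(W[...,2]<.072)&(f["z_map"]>0)&(W[...,0]>.4)&(W[...,0]<.75)&(W[...,1]<.12)&(W[...,1]>-.2)&(C.max(-1)-C.min(-1)<45)
    n,l,s,_=cv2.connectedComponentsWithStats(m.astype(np.uint8)); i=1+s[1:,4].argmax()
    c=cv2.findContours((l==i).astype(np.uint8),cv2.RETR_EXTERNAL,cv2.CHAIN_APPROX_NONE)[0]; c=max(c,key=len)[:,0]
    P=topray(f,c,.058)[:,:2]
    return cv2.minAreaRect((P*1000).astype(np.float32))
E
python3 - <<'E'
from h import *
f=dict(np.load("top1.npz")); W,C,m=measure(f)
print(m.sum()); print("plate",plate(f))
r=cv2.boxPoints(plate(f)); print(r)
big=cv2.resize(f["color"][150:320,220:500,::-1],None,fx=2.85,fy=2.85,interpolation=cv2.INTER_CUBIC)
mm=cv2.resize(m[150:320,220:500].astype(np.uint8),None,fx=2.85,fy=2.85,interpolation=0)
c=cv2.findContours(mm,0,1)[0]; cv2.drawContours(big,c,-1,(0,0,255),1)
cv2.imwrite("pics/crop1.png",big)
g=dict(np.load("scene1.npz"))
for n,f in(("top",f),("scene",g)):
    W,C,m=measure(f); P=W[m]; m2=abs(P[:,2]-.117)<.006; P=P[m2]
    print(n,len(P)); 
    for y in np.arange(-.3,.3,.02):
        q=P[(P[:,1]>=y)&(P[:,1]<y+.02)]
        if len(q): print(round(y+.01,2),len(q),np.median(q,0).round(3),q[:,0].min().round(3),q[:,0].max().round(3))
E
```

```text
763
plate ((548.777587890625, -34.14112091064453), (189.28785705566406, 141.1397705078125), 82.39087677001953)
[[ 466.2969   -118.60721 ]
 [ 606.19385  -137.29611 ]
 [ 631.2583     50.324966]
 [ 491.36133    69.01387 ]]
top 498
-0.25 10 [ 0.545 -0.242  0.12 ] 0.539 0.555
-0.23 34 [ 0.57 -0.23  0.12] 0.548 0.591
-0.21 40 [ 0.606 -0.21   0.12 ] 0.582 0.627
-0.19 26 [ 0.641 -0.19   0.118] 0.62 0.655
-0.17 21 [ 0.671 -0.175  0.119] 0.657 0.688
-0.15 20 [ 0.684 -0.15   0.118] 0.681 0.687
-0.13 17 [ 0.682 -0.129  0.117] 0.679 0.684
-0.11 17 [ 0.681 -0.112  0.116] 0.679 0.684
-0.09 19 [ 0.68  -0.091  0.117] 0.678 0.685
-0.07 24 [ 0.68  -0.069  0.117] 0.676 0.683
-0.05 15 [ 0.679 -0.05   0.118] 0.676 0.68
-0.03 16 [ 0.677 -0.028  0.118] 0.675 0.68
-0.01 20 [ 0.677 -0.01   0.119] 0.674 0.68
0.01 21 [0.676 0.011 0.118] 0.673 0.681
0.03 15 [0.675 0.029 0.116] 0.673 0.678
0.05 22 [0.674 0.052 0.115] 0.671 0.677
0.07 16 [0.674 0.07  0.116] 0.67 0.676
0.09 18 [0.673 0.088 0.117] 0.67 0.677
0.11 27 [0.656 0.113 0.119] 0.642 0.671
0.13 29 [0.63  0.13  0.119] 0.611 0.65
0.15 24 [0.593 0.152 0.119] 0.
[... 363 characters left out ...]
.13 24 [ 0.684 -0.129  0.119] 0.679 0.687
-0.11 21 [ 0.683 -0.111  0.118] 0.68 0.686
-0.09 19 [ 0.682 -0.09   0.119] 0.68 0.685
-0.07 22 [ 0.681 -0.071  0.119] 0.678 0.684
-0.05 25 [ 0.68  -0.05   0.117] 0.677 0.682
-0.03 22 [ 0.679 -0.029  0.119] 0.676 0.682
-0.01 27 [ 0.679 -0.009  0.118] 0.675 0.681
0.01 25 [0.678 0.01  0.119] 0.674 0.68
0.03 25 [0.677 0.03  0.119] 0.674 0.68
0.05 22 [0.676 0.051 0.119] 0.672 0.678
0.07 28 [0.675 0.07  0.118] 0.671 0.677
0.09 28 [0.674 0.091 0.119] 0.671 0.677
0.11 33 [0.66  0.115 0.119] 0.643 0.668
0.13 64 [0.637 0.13  0.119] 0.62 0.655
0.15 64 [0.606 0.15  0.119] 0.583 0.624
0.17 57 [0.575 0.169 0.119] 0.553 0.593
0.19 44 [0.545 0.187 0.118] 0.533 0.559
```

View pics/crop1.png

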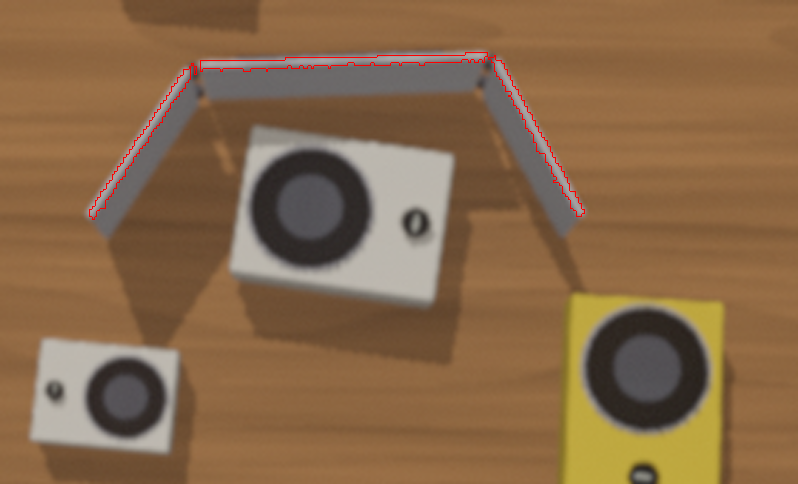

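The crop shows the guard's top edges well outlined: panel yaw about +0.045, inner face centre about (0.677,-0.033), wings at about 0.955 (left) and 1.13 rad (right). The plate's centre is about (0.549,-0.034), yaw -0.133. I'll use the open fingers as a two-point pusher, lined up with the panel.

>>> arm_command([
  [85,[0.25,-1,0],[0,0,0.319]],
  [85,[0.25,-1,0],[0,0,0.319]],
  [85,[0.25,-1,0],[0,0,0.319]],
  [85,[0.25,-1,0],[0,0,0.319]],
  [85,[0.25,-1,0],[0,0,0.319]],
  [85,[0.25,-1,0],[0,0,0.319]],
  [85,[0.25,-1,0],[0,0,0.319]],
  [85,[0.25,-1,0],[0,0,0.319]],
  [85,[0.25,-1,0],[0,0,0.319]],
  [85,[0.25,-1,0],[0,0,0.319]],
])

```text
time: 0.93
tool_pos: [0.3508, 0.2601, 0.231]
tool_rot: [-0.0, -0.021, 1.0, 0.0]
contact_force: [-0.8, 0.1, 0.6]
gripper_width: 0.997
grasp_force: 0.0
```

>>> arm_command([
  [85,[0.23,-1,0],[0,0,0.003]],
  [85,[0.23,-1,0],[0,0,0.003]],
  [85,[0.23,-1,0],[0,0,0.003]],
  [85,[0.23,-1,0],[0,0,0.003]],
  [85,[0.23,-1,0],[0,0,0.003]],
  [85,[0.23,-1,0],[0,0,0.003]],
  [85,[0.23,-1,0],[0,0,0.003]],
  [85,[0.23,-1,0],[0,0,0.003]],
  [85,[0.23,-1,0],[0,0,0.003]],
  [85,[0.23,-1,0],[0,0,0.003]],
])

```text
time: 1.77
tool_pos: [0.4199, -0.0387, 0.2309]
tool_rot: [-0.001, -0.024, 1.0, 0.001]
contact_force: [0.3, 0.7, -0.0]
gripper_width: 0.999
grasp_force: 0.0
```

>>> arm_command([
  [85,[0,0,-0.12],[0,0,0]],
  [85,[0,0,-0.24],[0,0,0]],
  [85,[0,0,-0.36],[0,0,0]],
  [85,[0,0,-0.48],[0,0,0]],
  [85,[0,0,-0.6],[0,0,0]],
  [85,[0,0,-0.7],[0,0,0]],
  [85,[0,0,-0.72],[0,0,0]],
  [85,[0,0,-0.72],[0,0,0]],
  [85,[0,0,-0.72],[0,0,0]],
])

```text
time: 2.52
tool_pos: [0.4205, -0.0382, 0.0164]
tool_rot: [0.001, -0.026, 1.0, -0.0]
contact_force: [-0.2, -0.7, 0.6]
gripper_width: 0.994
grasp_force: 0.0
```

>>> arm_command([
  [85,[0.04,0.001,0],[0,0,0]],
  [85,[0.08,0.003,0],[0,0,0]],
  [85,[0.1,0.004,0],[0,0,0]],
  [85,[0.12,0.005,0],[0,0,0]],
  [85,[0.14,0.006,0],[0,0,0]],
  [85,[0.16,0.007,0],[0,0,0]],
  [85,[0.18,0.008,0],[0,0,0]],
  [85,[0.2,0.009,0],[0,0,0]],
  [85,[0.22,0.01,0],[0,0,0]],
  [85,[0.24,0.011,0],[0,0,0]],
  [85,[0.26,0.012,0],[0,0,0]],
  [85,[0.28,0.013,0],[0,0,0]],
])

```text
time: 3.52
tool_pos: [0.5018, -0.0362, 0.0158]
tool_rot: [-0.003, -0.024, 1.0, -0.001]
contact_force: [-10.9, -4.1, 8.4]
gripper_width: 0.992
grasp_force: 5.5
```

```bash
python3 - <<'E'
from h import *
f=grab("top"); save(f,"top2.png"); print(plate(f), monitor.state()["contact_force"])
E
```

```text
((583.8697509765625, -22.81916046142578), (136.9663848876953, 187.74884033203125), 0.8663838505744934) [-3.41441607 -2.53688555  0.10257911]
```

View pics/top2.png

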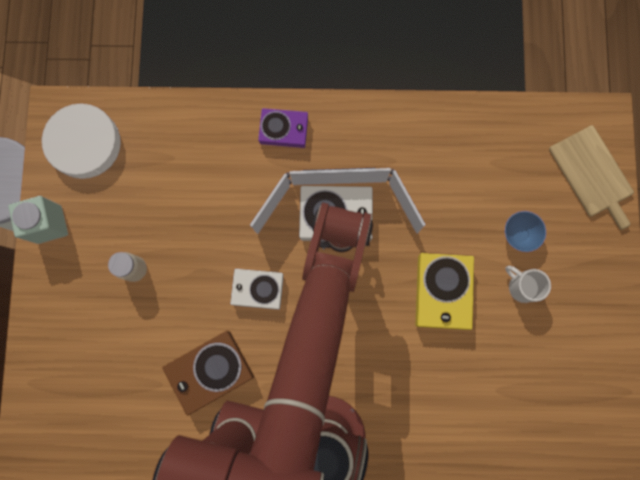

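The plate at about (336,213) has turned nearly parallel to the panel, with a ~15 mm gap left. I keep pushing gently.

>>> arm_command([
  [85,[0.01,0,0],[0,0,0]],
  [85,[0.02,0,0],[0,0,0]],
  [85,[0.03,0,0],[0,0,0]],
  [85,[0.037,0,0],[0,0,0]],
  [85,[0.044,0,0],[0,0,0]],
  [85,[0.051,0,0],[0,0,0]],
  [85,[0.058,0,0],[0,0,0]],
  [85,[0.062,0,0],[0,0,0]],
  [85,[0.066,0,0],[0,0,0]],
])

```text
time: 4.32
tool_pos: [0.5206, -0.0353, 0.0157]
tool_rot: [-0.004, -0.025, 1.0, -0.0]
contact_force: [-13.4, -0.7, 11.7]
gripper_width: 0.991
grasp_force: 7.0
```

>>> arm_command([
  [85,[0.004,0,0],[0,0,0]],
  [85,[0.008,0,0],[0,0,0]],
  [85,[0.012,0,0],[0,0,0]],
  [85,[0.015,0,0],[0,0,0]],
  [85,[0.015,0,0],[0,0,0]],
])

```text
time: 4.73
tool_pos: [0.5251, -0.035, 0.0157]
tool_rot: [-0.004, -0.025, 1.0, 0.0]
contact_force: [-12.6, -1.2, 10.5]
gripper_width: 0.992
grasp_force: 6.7
```

```bash
python3 - <<'E'
from h import *
f=grab("scene"); cv2.imwrite("pics/sc2.png",cv2.resize(f["color"][180:350,180:380,::-1],None,fx=3.5,fy=3.5)); print(monitor.state()["contact_force"])
E
```

```text
[-13.6142674   -0.56352449   9.84034697]
```

View pics/sc2.png

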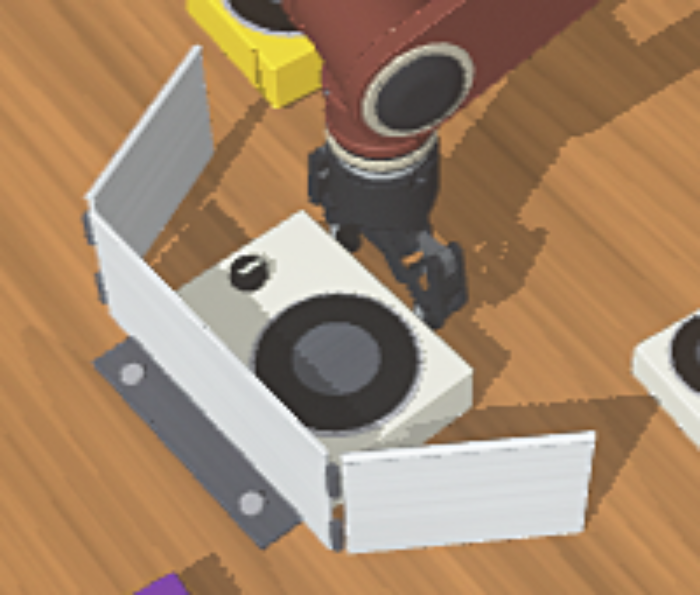

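The plate sits close behind the panel, nearly parallel, but the force has not yet risen, so a few more millimetres.

>>> arm_command([
  [85,[0.004,0,0],[0,0,0]],
  [85,[0.008,0,0],[0,0,0]],
  [85,[0.012,0,0],[0,0,0]],
  [85,[0.015,0,0],[0,0,0]],
  [85,[0.015,0,0],[0,0,0]],
])

```text
time: 5.2
tool_pos: [0.5247, -0.035, 0.0157]
tool_rot: [-0.011, -0.025, 1.0, 0.0]
contact_force: [-35.1, -0.1, 28.7]
gripper_width: 0.994
grasp_force: 17.4
```

>>> arm_command([
  [85,[-0.02,0,0],[0,0,0]],
  [85,[-0.06,0,0],[0,0,0]],
  [85,[-0.14,0,0],[0,0,0]],
  [85,[-0.24,0,0],[0,0,0]],
  [85,[-0.34,0,0],[0,0,0]],
  [85,[-0.34,0,0.13],[0,0,0]],
  [85,[-0.34,0,0.26],[0,0,0]],
  [85,[-0.34,0,0.4],[0,0,0]],
  [85,[-0.34,0,0.54],[0,0,0]],
  [85,[-0.34,0,0.62],[0,0,0]],
  [85,[-0.34,0,0.62],[0,0,0]],
])

```text
time: 6.12
tool_pos: [0.4342, -0.036, 0.2101]
tool_rot: [0.007, -0.025, 1.0, -0.002]
contact_force: [0.7, -1.2, 0.7]
gripper_width: 0.996
grasp_force: 0.0
```

```bash
python3 - <<'E'
from h import *
f=grab("top"); cv2.imwrite("pics/t3.png",cv2.resize(f["color"][150:320,220:500,::-1],None,fx=2.85,fy=2.85,interpolation=2)); p=plate(f);print(p,cv2.boxPoints(p))
g=grab("scene"); np.savez("scene3.npz",**g)
print(monitor.state()["tool_pos"])
# front edge line of plate & panel line
W=world(f);C=f["color"].astype(int)
m=(abs(W[...,2]-.058)<.006)&(C.min(-1)>120)&(W[...,1]>-.13)&(W[...,1]<.09)&(W[...,0]>.5)&(W[...,0]<.7)
P=W[m]
for y in np.arange(-.13,.09,.02):
    q=P[abs(P[:,1]-y)<.006]
    if len(q): print(round(y,2),len(q),q[:,0].min().round(4),q[:,0].max().round(4))
E
```

```text
((607.6913452148438, -35.21852111816406), (147.0553741455078, 257.89739990234375), 2.7306647300720215) [[ 528.1039     90.08082 ]
 [ 540.3904   -167.52373 ]
 [ 687.2788   -160.51785 ]
 [ 674.9923     97.086685]]
[ 0.43133427 -0.03534021  0.20340085]
-0.11 141 0.5409 0.6767
-0.09 168 0.5401 0.6759
-0.07 181 0.5434 0.6761
-0.05 198 0.5478 0.6753
-0.03 48 0.5539 0.6727
-0.01 22 0.6583 0.6713
0.01 11 0.6632 0.6714
0.03 20 0.547 0.6694
0.05 70 0.5306 0.6691
0.07 173 0.53 0.6686
```

View pics/t3.png

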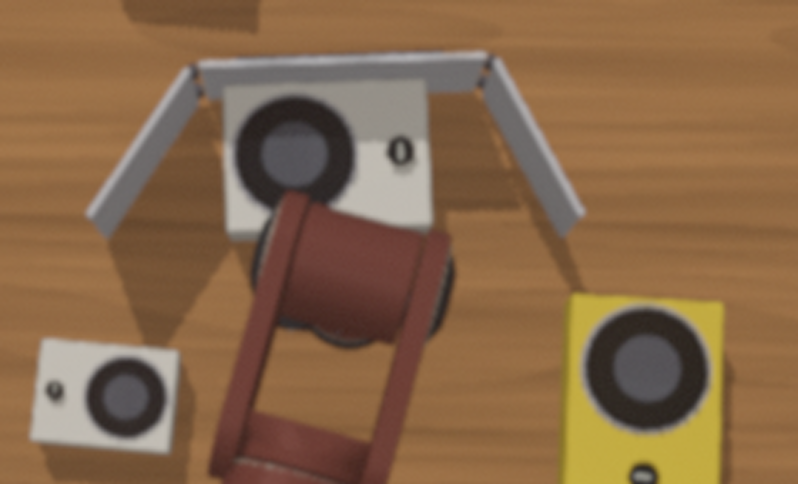

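The plate's rear edge now lies flush along the panel (crop (225..430, 85)), about 20 mm clear of the left wing's square position and more on the right. Next come the wings, pushed from outside with closed fingers turned a quarter turn.

```bash
python3 - <<'E'
from h import *
s=monitor.state(); print(s["joint_pos"],s["tool_pos"])
E
```

```text
[-2.54060449e-01 -4.23328264e-01  2.07367148e+00  1.47290694e-05
  1.48707125e+00 -1.87395216e+00] [ 0.43133427 -0.03534021  0.20340085]
```

>>> arm_command([
  [85,[0.5,0.855,0],[0,0,-1]],
  [0,[0.5,0.855,0],[0,0,-1]],
  [0,[0.5,0.855,0],[0,0,-1]],
  [0,[0.5,0.855,0],[0,0,-1]],
  [0,[0.5,0.855,0],[0,0,-1]],
  [0,[0.5,0.855,0],[0,0,-1]],
  [0,[0.5,0.855,0],[0,0,-1]],
  [0,[0.5,0.855,0],[0,0,-1]],
  [0,[0.5,0.855,0],[0,0,-1]],
  [0,[0.5,0.855,0],[0,0,-1]],
  [0,[0.5,0.855,0],[0,0,-1]],
  [0,[0.5,0.855,0],[0,0,-1]],
])

```text
time: 7.22
tool_pos: [0.5791, 0.2214, 0.1982]
tool_rot: [-0.001, 0.642, 0.767, -0.002]
contact_force: [0.3, 0.5, 0.8]
gripper_width: 0.002
grasp_force: 0.0
```

>>> arm_command([
  [0,[0,0,0],[0,0,-0.05]],
  [0,[0,0,-0.13],[0,0,-0.05]],
  [0,[0,0,-0.26],[0,0,-0.05]],
  [0,[0,0,-0.36],[0,0,-0.05]],
  [0,[0,0,-0.43],[0,0,-0.05]],
  [0,[0,0,-0.44],[0,0,-0.05]],
  [0,[0,0,-0.44],[0,0,-0.05]],
])

```text
time: 7.8
tool_pos: [0.5777, 0.2206, 0.0654]
tool_rot: [-0.002, 0.669, 0.743, -0.003]
contact_force: [-0.6, 0.0, 0.8]
gripper_width: -0.004
grasp_force: 0.0
```

>>> arm_command([
  [0,[-0.02,-0.05,0],[0,0,-0.038]],
  [0,[-0.04,-0.1,0],[0,0,-0.038]],
  [0,[-0.052,-0.13,0],[0,0,-0.038]],
  [0,[-0.064,-0.16,0],[0,0,-0.038]],
  [0,[-0.076,-0.19,0],[0,0,-0.038]],
  [0,[-0.088,-0.22,0],[0,0,-0.038]],
  [0,[-0.1,-0.25,0],[0,0,-0.038]],
  [0,[-0.112,-0.28,0],[0,0,-0.038]],
  [0,[-0.124,-0.31,0],[0,0,-0.038]],
  [0,[-0.13,-0.325,0],[0,0,-0.038]],
  [0,[-0.13,-0.325,0],[0,0,-0.038]],
])

```text
time: 8.72
tool_pos: [0.5407, 0.1226, 0.0689]
tool_rot: [-0.0, 0.692, 0.722, -0.001]
contact_force: [0.2, -0.4, 0.2]
gripper_width: -0.002
grasp_force: 0.0
```

```bash
cat >> h.py <<'E'
def wings(psi=None):
    """fit top edges (z~.12) of panel and wings, from the top and scene cameras; signed side: +1 left, -1 right"""
    for n in("top","scene"):
        f=grab(n); W=world(f); C=f["color"].astype(int)
        m=(f["z_map"]>0)&(abs(W[...,2]-.118)<.005)&(W[...,0]>.45)&(W[...,0]<.72)&(abs(W[...,1]+.033)<.24)&(C.max(-1)-C.min(-1)<40)&(C.max(-1)>110)
        P=W[m][:,:2]
        b=P[(P[:,0]>.66)&(abs(P[:,1]+.033)<.115)]; p=np.polyfit(b[:,1],b[:,0],1); ps=-np.arctan(p[0])
        out=[n,"psi",ps.round(4),"xmid",np.polyval(p,-.033).round(4)]
        for s in(1,-1):
            q=P[(s*(P[:,1]+.033)>.09)&(P[:,0]<.665-0.0*s)]
            if len(q)<10: continue
            vx,vy,x0,y0=cv2.fitLine(q.astype(np.float32),cv2.DIST_HUBER,0,.002,.001).ravel()
            if vx>0: vx,vy=-vx,-vy
            a=np.arctan2(-vx,s*vy)   # from s*y world towards -x
            out+=["L" if s>0 else "R",(a-s*ps).round(3),len(q),"tip",q[q[:,0].argmin()].round(3),"mean",q.mean(0).round(4)]
        print(*out)
    return f
E
python3 - <<'E'
from h import *
wings(); s=monitor.state(); print(s["tool_pos"],s["contact_force"])
E
```

```text
top psi 0.0462 xmid 0.6779 L 1.516 32 tip [0.508 0.106] mean [0.5898 0.1036] R 1.122 109 tip [ 0.54  -0.244] mean [ 0.6008 -0.2116]
scene psi 0.0443 xmid 0.6794 L 1.528 92 tip [0.556 0.109] mean [0.6239 0.1081] R 1.122 117 tip [ 0.538 -0.24 ] mean [ 0.6071 -0.2033]
[0.54118436 0.12343544 0.06907295] [ 0.51534904 -1.22329098  0.52212108]
```

>>> arm_command([
  [0,[-0.002,-0.008,0],[0,0,0]],
  [0,[-0.003,-0.015,0],[0,0,0]],
  [0,[-0.003,-0.022,0],[0,0,0]],
  [0,[-0.003,-0.022,0],[0,0,0]],
  [0,[-0.003,-0.022,0],[0,0,0]],
])

```text
time: 9.23
tool_pos: [0.5405, 0.1171, 0.0693]
tool_rot: [0.0, 0.691, 0.723, -0.0]
contact_force: [-0.7, 0.3, -0.3]
gripper_width: 0.001
grasp_force: 0.0
```

```bash
python3 - <<'E'
from h import *
wings(); s=monitor.state(); print(s["tool_pos"],s["contact_force"])
E
```

```text
top psi 0.0483 xmid 0.6779 L 1.548 34 tip [0.507 0.099] mean [0.6033 0.1012] R 1.12 115 tip [ 0.54  -0.244] mean [ 0.6    -0.2121]
scene psi 0.0456 xmid 0.6793 L 1.55 98 tip [0.541 0.131] mean [0.6216 0.1066] R 1.119 126 tip [ 0.539 -0.24 ] mean [ 0.6056 -0.2045]
[0.54053435 0.11713718 0.06927177] [ 0.6891343   0.88036128 -0.54923338]
```

>>> arm_command([
  [0,[0,-0.004,0],[0,0,0]],
  [0,[0,-0.008,0],[0,0,0]],
  [0,[0,-0.008,0],[0,0,0]],
  [0,[0,-0.008,0],[0,0,0]],
  [0,[0,0.05,0],[0,0,0]],
  [0,[0,0.15,0],[0,0,0]],
  [0,[0,0.2,0.12],[0,0,0]],
  [0,[0,0.2,0.25],[0,0,0]],
  [0,[0,0.2,0.38],[0,0,0]],
  [0,[0,0.2,0.45],[0,0,0]],
  [0,[0,0.2,0.45],[0,0,0]],
])

```text
time: 10.25
tool_pos: [0.5441, 0.1779, 0.2121]
tool_rot: [0.004, 0.691, 0.723, 0.005]
contact_force: [0.2, 0.4, 0.6]
gripper_width: -0.002
grasp_force: 0.0
```

```bash
python3 - <<'E'
from h import *
wings();wings(); s=monitor.state(); print(s["tool_pos"],s["contact_force"])
E
```

```text
top psi 0.0488 xmid 0.6782 L 1.577 109 tip [0.508 0.096] mean [0.5833 0.0994] R 1.125 115 tip [ 0.539 -0.243] mean [ 0.6005 -0.2117]
scene psi 0.0462 xmid 0.6793 L 1.557 179 tip [0.511 0.102] mean [0.5889 0.104 ] R 1.12 118 tip [ 0.538 -0.241] mean [ 0.6048 -0.2051]
top psi 0.0474 xmid 0.6781 L 1.571 121 tip [0.507 0.097] mean [0.5868 0.0993] R 1.12 108 tip [ 0.54  -0.244] mean [ 0.601  -0.2114]
scene psi 0.0453 xmid 0.6792 L 1.574 171 tip [0.517 0.102] mean [0.5964 0.1043] R 1.124 119 tip [ 0.539 -0.24 ] mean [ 0.6043 -0.2051]
[0.53954878 0.17686672 0.20232177] [-0.13605892 -0.3513557  -0.18784411]
```

>>> arm_command([
  [0,[0.1,-0.8,0],[0,0,0]],
  [0,[0.1,-0.8,0],[0,0,0]],
  [0,[0.1,-0.8,0],[0,0,0]],
  [0,[0.1,-0.8,0],[0,0,0]],
  [0,[0.1,-0.8,0],[0,0,0]],
  [0,[0.1,-0.8,0],[0,0,0]],
  [0,[0.1,-0.8,0],[0,0,0]],
  [0,[0.1,-0.8,0],[0,0,0]],
])

```text
time: 11.12
tool_pos: [0.5694, -0.0642, 0.2017]
tool_rot: [-0.002, 0.693, 0.721, -0.001]
contact_force: [-0.2, 0.5, -0.0]
gripper_width: 0.0
grasp_force: 0.0
```

>>> arm_command([
  [0,[0.05,-0.7,0],[0,0,0]],
  [0,[0.05,-0.7,0],[0,0,0]],
  [0,[0.05,-0.7,0],[0,0,0]],
  [0,[0.05,-0.7,0],[0,0,0]],
  [0,[0.05,-0.7,0],[0,0,0]],
  [0,[0.05,-0.7,0],[0,0,0]],
  [0,[0.05,-0.7,-0.12],[0,0,0]],
  [0,[0.05,-0.7,-0.24],[0,0,0]],
  [0,[0.05,-0.7,-0.36],[0,0,0]],
  [0,[0.05,-0.7,-0.43],[0,0,0]],
  [0,[0.05,-0.7,-0.44],[0,0,0]],
  [0,[0.05,-0.7,-0.44],[0,0,0]],
])

```text
time: 12.12
tool_pos: [0.5841, -0.2702, 0.0692]
tool_rot: [-0.003, 0.691, 0.723, -0.0]
contact_force: [0.7, 0.3, 0.7]
gripper_width: -0.001
grasp_force: 0.0
```

>>> arm_command([
  [0,[-0.015,0.03,0],[0,0,0]],
  [0,[-0.03,0.06,0],[0,0,0]],
  [0,[-0.043,0.09,0],[0,0,0]],
  [0,[-0.056,0.12,0],[0,0,0]],
  [0,[-0.07,0.15,0],[0,0,0]],
  [0,[-0.084,0.18,0],[0,0,0]],
  [0,[-0.098,0.21,0],[0,0,0]],
  [0,[-0.11,0.235,0],[0,0,0]],
  [0,[-0.117,0.25,0],[0,0,0]],
  [0,[-0.117,0.25,0],[0,0,0]],
  [0,[-0.117,0.25,0],[0,0,0]],
])

```text
time: 13.03
tool_pos: [0.5497, -0.197, 0.0718]
tool_rot: [-0.001, 0.691, 0.723, -0.0]
contact_force: [0.1, 0.4, 0.6]
gripper_width: -0.001
grasp_force: 0.0
```

```bash
python3 - <<'E'
from h import *
wings();wings(); s=monitor.state(); print(s["tool_pos"],s["contact_force"])
E
```

```text
top psi 0.0487 xmid 0.6781 L 1.572 117 tip [0.508 0.099] mean [0.5815 0.099 ] R 1.502 14 tip [ 0.534 -0.185] mean [ 0.6178 -0.1727]
scene psi 0.0463 xmid 0.6795 L 1.564 181 tip [0.508 0.101] mean [0.5883 0.1041] R 1.514 165 tip [ 0.522 -0.178] mean [ 0.5904 -0.1719]
top psi 0.0476 xmid 0.6781 L 1.57 117 tip [0.509 0.096] mean [0.5857 0.0994] R 1.516 15 tip [ 0.533 -0.185] mean [ 0.6206 -0.1728]
scene psi 0.0453 xmid 0.6793 L 1.569 188 tip [0.507 0.1  ] mean [0.588 0.104] R 1.502 153 tip [ 0.52  -0.182] mean [ 0.5934 -0.1714]
[ 0.5500418  -0.19779659  0.07163473] [ 0.28170579 -0.23220384 -0.93574636]
```

>>> arm_command([
  [0,[0,0.008,0],[0,0,0]],
  [0,[0,0.016,0],[0,0,0]],
  [0,[0,0.024,0],[0,0,0]],
  [0,[0,0.024,0],[0,0,0]],
  [0,[0,0.024,0],[0,0,0]],
  [0,[0,-0.03,0],[0,0,0]],
  [0,[0,-0.1,0],[0,0,0]],
  [0,[0,-0.15,0],[0,0,0]],
  [0,[0,-0.15,0],[0,0,0]],
])

```text
time: 13.98
tool_pos: [0.5507, -0.246, 0.0728]
tool_rot: [0.001, 0.692, 0.722, -0.0]
contact_force: [-0.2, -0.0, -0.0]
gripper_width: 0.0
grasp_force: 0.0
```

```bash
python3 - <<'E'
from h import *
wings();wings(); s=monitor.state(); print(s["tool_pos"],s["contact_force"])
E
```

```text
top psi 0.0487 xmid 0.6782 L 1.571 107 tip [0.508 0.094] mean [0.5886 0.0995] R 1.554 84 tip [ 0.539 -0.173] mean [ 0.6032 -0.1716]
scene psi 0.0452 xmid 0.6793 L 1.567 186 tip [0.509 0.103] mean [0.5892 0.1041] R 1.553 162 tip [ 0.52  -0.173] mean [ 0.5941 -0.1678]
top psi 0.0466 xmid 0.6782 L 1.57 102 tip [0.507 0.094] mean [0.5877 0.0994] R 1.541 80 tip [ 0.544 -0.173] mean [ 0.6009 -0.1718]
scene psi 0.0442 xmid 0.6792 L 1.569 177 tip [0.506 0.096] mean [0.5928 0.1041] R 1.554 150 tip [ 0.525 -0.17 ] mean [ 0.5948 -0.1673]
[ 0.550305   -0.24257615  0.07209954] [-0.02656273  0.191178    0.73624913]
```

>>> arm_command([
  [0,[0,0.08,0],[0,0,0]],
  [0,[0,0.14,0],[0,0,0]],
  [0,[0,0.165,0],[0,0,0]],
  [0,[0,0.175,0],[0,0,0]],
  [0,[0,0.182,0],[0,0,0]],
  [0,[0,0.182,0],[0,0,0]],
  [0,[0,0.182,0],[0,0,0]],
  [0,[0,0.14,0],[0,0,0]],
  [0,[0,0.04,0],[0,0,0]],
  [0,[0,0,0.05],[0,0,0]],
  [0,[0,0,0.19],[0,0,0]],
  [0,[0,0,0.33],[0,0,0]],
])

```text
time: 15.18
tool_pos: [0.5485, -0.2442, 0.1691]
tool_rot: [-0.003, 0.692, 0.722, -0.001]
contact_force: [1.1, -0.0, -0.2]
gripper_width: 0.001
grasp_force: 0.0
```

>>> arm_command([
  [0,[-0.15,-0.3,0.15],[0,0,0]],
  [0,[-0.3,-0.4,0.3],[0,0,0]],
  [0,[-0.3,-0.4,0.3],[0,0,0]],
  [0,[-0.3,-0.4,0.3],[0,0,0]],
  [0,[-0.3,-0.4,0.3],[0,0,0]],
  [0,[-0.3,-0.4,0.3],[0,0,0]],
])

```text
time: 15.68
tool_pos: [0.4596, -0.3665, 0.2638]
tool_rot: [0.003, 0.693, 0.721, -0.0]
contact_force: [0.8, 0.3, 0.1]
gripper_width: -0.003
grasp_force: 0.0
```

```bash
python3 - <<'E'
from h import *
wings();wings();wings()
f=grab("top"); cv2.imwrite("pics/t4.png",cv2.resize(f["color"][150:320,220:500,::-1],None,fx=2.85,fy=2.85,interpolation=2))
W=world(f);C=f["color"].astype(int)
m=(abs(W[...,2]-.056)<.006)&(C.min(-1)>120)&(C.max(-1)-C.min(-1)<40)&(W[...,0]>.5)&(W[...,0]<.6)
P=W[m]; ys=np.arange(-.11,.06,.01); e=[np.sort(P[abs(P[:,1]-y)<.005][:,0])[2] for y in ys]
p=np.polyfit(ys,e,1); print("front yaw",-np.arctan(p[0]),"x at -.033",np.polyval(p,-.033))
E
```

```text
top psi 0.0475 xmid 0.6782 L 1.571 127 tip [0.509 0.097] mean [0.5846 0.0993] R 1.567 113 tip [ 0.52  -0.177] mean [ 0.593  -0.1707]
scene psi 0.0453 xmid 0.6793 L 1.568 188 tip [0.507 0.1  ] mean [0.593  0.1042] R 1.561 156 tip [ 0.52  -0.172] mean [ 0.5961 -0.1658]
top psi 0.0485 xmid 0.6782 L 1.568 108 tip [0.507 0.094] mean [0.5845 0.0993] R 1.574 111 tip [ 0.52  -0.172] mean [ 0.5946 -0.1704]
scene psi 0.0456 xmid 0.6794 L 1.57 174 tip [0.507 0.097] mean [0.586 0.104] R 1.568 161 tip [ 0.522 -0.17 ] mean [ 0.5957 -0.1658]
top psi 0.0471 xmid 0.6782 L 1.57 112 tip [0.507 0.097] mean [0.582  0.0992] R 1.573 98 tip [ 0.52  -0.175] mean [ 0.5864 -0.1709]
scene psi 0.0447 xmid 0.6792 L 1.569 180 tip [0.507 0.1  ] mean [0.5864 0.1041] R 1.561 150 tip [ 0.522 -0.17 ] mean [ 0.596  -0.1657]
front yaw 0.050609549196836315 x at -.033 0.5367391968383821
```

View pics/t4.png

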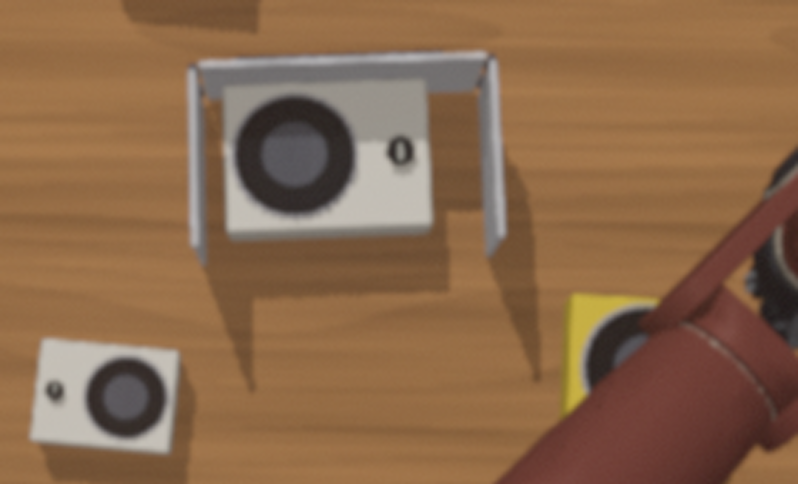

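The picture shows the plate (225..430, 85..235) flush on the panel. The wings stand square at about crop columns 197 and 492, and the arm is clear.

```bash
python3 -c "
from plant import manip; print(manip.job_done())"
```

```text
the job is handed in; nothing more can be done
None
```

I've handed the job in: the hot plate is flush against the back panel, with both wings within about 0.01 rad of square, one on either side; the plate sits nearer the left wing (about 20 mm clear) than the right, and the mug, jar and bowl weren't touched.

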